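# Unclamp the wax block and lay it on the cork mat

## Task

The yellow block of carving wax is held in the wooden jig under a sprung clamp arm. Lift the arm by its red knob past the point where it stays open by itself and leave it standing open, then take the wax block out and set it down, upright as it was, about the middle of the round cork mat.

Things in the scene. Friction and masses are not known exactly. Their poses are not given: they have to be found in the camera images.
- jig: Fixed dark wood jig, 180x100x18 mm (its x -55 to 125, y -50 to 50). Origin: on the bench under the centre of the wax block's seat; z up, x roughly away from the robot. Steel bracket at its far end holds the clamp arm's pivot at x=90, z=61 mm (axis along jig y; bracket and spring struts 64 mm wide, top z=74). Arm: 14x8 mm flat steel. Stop 10 mm high behind the block at x=34 to 40.
- clamp_arm (a joint): Sprung arm's angle q (rad): 0 closed on the block, grows as it lifts; stop at 1.75. Red cross knob at its end, 22 mm dia., 36 mm long along jig y; centre in jig frame x=90-150cos q, z=61+150sin q mm. Pinched on its flat ends it turns in the fingers. The spring pulls shut (6 N at the knob at q=0, fading) up to about 0.85, beyond it pushes open: released at 1.1 it swings up and stays.
- wax_block: Loose yellow block of carving wax, 39 x 59 x 27 mm (own x, y, z), about 0.05 kg. Origin: centre of its underside, z up. In the jig its underside is 18 mm above the bench and its 59 mm length lies along the jig's x, so it can be gripped across its 39 mm width, along the jig's y.
- cork_mat: Round cork mat fixed on the bench, 150 mm in diameter, 5 mm thick. Origin: centre of its underside on the bench; its top is at z = 5 mm.

How it is judged (in metres and radians):
On the way:
1. the clamp arm has been lifted past its hold-open point (over 1.0 rad) while the wax block still sits in the jig (within 25 mm of the seat's centre) (value of joint clamp_arm above 1 rad and horizontal distance between wax_block and jig below 0.025 m), for 0.2 s.
At the end, for the whole second after the job is handed in: The clamp arm stands open by itself (over 1.5 rad); the wax block stands upright (within 10 degrees) and still on the cork mat, its centre within 45 mm of the mat's centre (value of joint clamp_arm above 1.5 rad and horizontal distance between wax_block and cork_mat below 0.045 m and z of wax_block in the frame of cork_mat between 0.001 and 0.009 m and angle between wax_block's own z axis and vertical below 0.17 rad and linear speed of wax_block below 0.02 m/s); the robot touches nothing.
It also fails if it takes over 64 s, if anything falls off the work surface, if the arm or the gripper's body presses on something with over 40 N, if the wrist force passes 120 N, or if a joint passes its speed limit or range.

## Robot

A 7-joint arm with a two-finger parallel gripper is mounted at the origin on a cart in front of the work surface, level with it; the furniture and walls round the work are solid. World frame = base frame: x ahead of the robot, y to its left, z up, the work surface at z = 0. Lengths are in mm, angles in rad, forces in N, time in s.
With the tool pointing down it reaches from about 350 to 900 mm from the base axis. Payload 8.1 kg.
Tool frame: the origin (TCP) lies on the centre line of the jaws, within the pads' length; the fingertips stand 22 mm ahead of it and the grasp point (between the pads) lies 3 mm ahead of it; z points along the fingers, y is the line along which they close (so a half turn about z gives the same grasp; the last joint's range is limited). The gripper opens to 92 mm and grips with 3 to 60 N. Pads are 19 mm wide; open, the fingers measure 130 mm over their backs; the gripper's body (75 mm by 190 mm) begins 47 mm behind the grasp point.
Start: joints at [-1.295, 0.434, 0.025, 1.573, -0.012, 1.134, -0.075], TCP at [231.157, 580.697, 210.442] pointing down, gripper open.
Joint ranges: [-2.62, 2.62], [-0.44, 2.09], [-1.27, 1.32], [0.08, 2.57], [-1.32, 4.46], [0.12, 2], [-2.74, 2.74]. Speed limits (rad/s): [2.22, 2.22, 3.01, 3.01, 3.14, 3.14, 3.14].

## Interface

Orientations are given as a unit quaternion [w, x, y, z].
In Python, from plant import ctrl gives the robot as it stands.
- The arm moves only by the shell command python3 jog.py 'ROWS' [FORCE]. ROWS is a JSON list that holds a single list of rows (three levels of brackets), with 1 to 5 rows, each of 5 numbers: dx, dy, dz in units of 20 mm, then a turn about the tool's z in units of 0.2 rad, then the opening from 0.0 (shut) to 1.0 (fully open); each row is the pose to reach, as a shift and turn from the pose commanded when the command began, along the tool's axes at that moment; what a row does not reach only later rows make up. A row lasts 1/12 s, in which the tool goes at most 41.7 mm and 0.125 rad, less where a joint would pass 70% of its speed; a pose out of reach is approached as far as the arm can. The fingers move at their own pace and stop on an object; FORCE is the grip in N (left out, the last holds). Time passes only in rows, so rows that do not move let the fingers close. It prints the time, the measured TCP pose, the force, the opening and the grip force at its end. Input that does not fit is refused with a message, and nothing moves.
- ctrl.observe(): the state, without advancing time (a new reading comes with each control period).
- ctrl.capture(name): name is "scene" or "top" or "wrist"; returns (picture, depth): 400x640x3 uint8, red, green, blue; 400x640 float32, mm along the optical axis (not along the pixel's ray), 0 where there is no reading.
- ctrl.camera_params(name): a dict with "fx", "fy", "cx", "cy" (pixels), "k1" (the pictures are not rectified: a ray, as slopes to the right and down, at radius r is drawn at 1 + k1 r^2 times it, then the intrinsics apply), "R" (3x3) and "t" (3): a world point X has camera coordinates R X + t; the wrist camera has in their place "hand_eye" (4x4, takes a point from camera to tool coordinates, whose origin is the TCP and whose axes are the flange's). Camera axes: x right, y down, z forward; pixel columns grow to the right and rows downward; lengths in mm; the calibration is good to about 2 mm. A picture is of the moment at which its call begins: read the wrist's pose just before it. camera_params takes no time and is no camera call.
- ctrl.sign_off(): hands the job in; it is judged then, once.
The state is a dict: "time_s": time; "qpos": joint angles; "qd": joint speeds; "effort": joint torques, N m; "position": TCP position; "tcp_rot": TCP orientation; "wrist_force": force on the tool from outside, world axes, zero at the start; "torque": the same for the moment, N m; "gripper_width": opening from 0.0 (shut) to 1.0 (fully open); "finger_force": force on a finger pad.
Only numpy, scipy, OpenCV 4.12 (cv2) and the standard library are available. Lean on these libraries where they do the work, as an engineer would, in place of code of your own. Each camera call takes 0.05 s, during which the arm holds its last target. There are 200 camera calls.

## Working session

There is one attempt and no reset: what is moved stays moved. The work goes in short steps, Python scripts to look and compute and a shell command to move; the robot and the scene stay as the last step left them, time stands still between calls to the robot, and variables do not carry over. Pictures are saved under pics/ and viewed, at most 10 in all, crops included, and the job is handed in when it is done.

```bash
ls; mkdir -p pics
cat > h.py <<'E'
import numpy as np, cv2
from plant import ctrl
def cap(n,f):
    s=ctrl.observe(); im,d=ctrl.capture(n); cv2.imwrite('pics/'+f+'.png',im[:,:,::-1]); np.savez('pics/'+f+'.npz',im=im,d=d,p=s['position'],q=s['tcp_rot']); return im,d
def pts(n,uv,d):
    """world points of pixels uv (Nx2) with depths d"""
    c=ctrl.camera_params(n); K=np.array([[c['fx'],0,c['cx']],[0,c['fy'],c['cy']],[0,0,1]])
    u=(np.asarray(uv,float)-[c['cx'],c['cy']])/[c['fx'],c['fy']]
    r=u.copy()
    for _ in range(20): r=u/(1+c['k1']*(r**2).sum(1,keepdims=True))
    P=np.c_[r,np.ones(len(r))]
    R=np.array(c['R']);t=np.array(c['t'])
    ray=P@R; C=-R.T@t
    if np.isscalar(d): # plane z=d
        return C+ray*((d-C[2])/ray[:,2])[:,None]
    return C+ray*np.asarray(d)[:,None]
E
python3 - <<'E'
from h import *
s=ctrl.observe(); print(s)
for n in('scene','top'):
    cap(n,n+'0'); c=ctrl.camera_params(n); print({k:np.round(v,3).tolist() for k,v in c.items()})
E
```

```text
jog.py
pics
plant.py
{'time_s': 0.0, 'qpos': array([-1.29458843,  0.4352192 ,  0.02498885,  1.57408384, -0.01159292,
        1.13399748, -0.07513317]), 'qd': array([ 0.00070643,  0.00222438,  0.00017083, -0.00034532,  0.00093661,
        0.00048827,  0.00093797]), 'effort': array([-1.05462186e-03, -6.67864251e+01,  9.84246768e-01, -3.14471734e+01,
       -6.06815284e-02,  4.24493209e-02,  1.44230276e-04]), 'position': array([231.00323342, 580.17284203, 209.65265877]), 'tcp_rot': array([-7.03069446e-05,  1.88329575e-01,  9.82105575e-01, -7.78301949e-04]), 'wrist_force': array([-0.18940809,  1.04634569, -0.22685716]), 'torque': array([ 0.01790755, -0.0308209 ,  0.02730455]), 'finger_force': 0.0, 'gripper_width': 0.9983024993034508}
{'fx': 508.74, 'fy': 508.74, 'cx': 316.594, 'cy': 199.473, 'k1': -0.095, 'R': [[0.807, -0.591, -0.022], [-0.417, -0.542, -0.73], [0.419, 0.598, -0.683]], 't': [-418.204, 296.83, 789.884]}
{'fx': 363.402, 'fy': 363.402, 'cx': 319.867, 'cy': 202.017, 'k1': -0.084, 'R': [[-0.017, -1.0, -0.002], [-0.992, 0.017, -0.129], [0.129, -0.0, -0.992]], 't': [2.121, 536.01, 841.224]}
```

View pics/scene0.png

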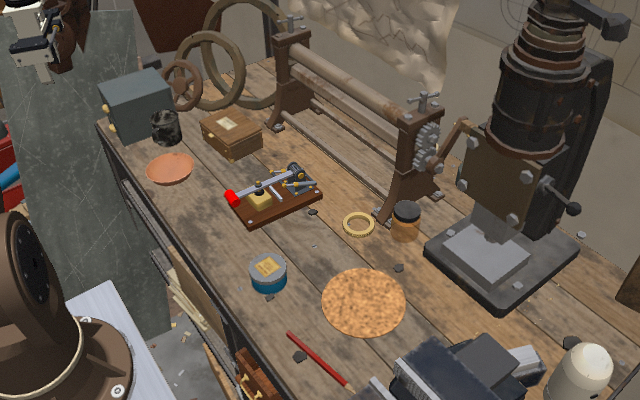

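View pics/top0.png

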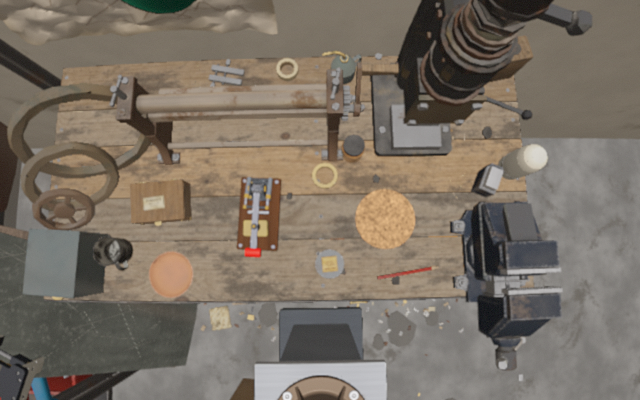

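The scene view shows the jig around (275,195) with the red knob at (232,197) and the mat at (363,301). In the top view the jig is around (259,214), the knob at (253,252) and the mat at (385,219). The clamp arm lies over the yellow block, and the lathe stands behind.

Run:
```python
from h import *
def big(m):
    n,l,st,c=cv2.connectedComponentsWithStats(m.astype(np.uint8)); i=1+np.argmax(st[1:,4]); return l==i
for n in('top','scene'):
    f=np.load('pics/%s0.npz'%n); im,d=f['im'],f['d']; hsv=cv2.cvtColor(im,cv2.COLOR_RGB2HSV); H,S,V=[hsv[...,i].astype(int) for i in range(3)]
    box=np.zeros(H.shape,bool)
    if n=='top': kb=(235,150,285,262); mb=(345,180,425,255)
    else: kb=(215,150,330,230); mb=(310,255,415,345)
    def w(b): m=np.zeros(H.shape,bool); m[b[1]:b[3],b[0]:b[2]]=1; return m
    red=big(w(kb)&((H<6)|(H>174))&(S>190)&(V>120))
    def rep(name,m):
        v,u=np.nonzero(m); P=pts(n,np.c_[u,v],d[v,u]); print(n,name,m.sum(),np.mean(u).round(1),np.mean(v).round(1),'med',np.median(P,0).round(1),'min',np.percentile(P,3,axis=0).round(1),'max',np.percentile(P,97,axis=0).round(1)); return P
    rep('knob',red)
    yel=w(kb)&(H>18)&(H<32)&(S>90)&(V>150); yel=big(yel); rep('wax',yel)
    mat=big(cv2.morphologyEx((w(mb)&(H>8)&(H<20)&(S>120)&(V>140)).astype(np.uint8),cv2.MORPH_CLOSE,np.ones((5,5))))
    cs,_=cv2.findContours(mat.astype(np.uint8),0,1); c=max(cs,key=len)[:,0]; P=pts(n,c,5.0); e=cv2.minEnclosingCircle(P[:,:2].astype(np.float32)); el=cv2.fitEllipse(P[:,:2].astype(np.float32)); print(n,'mat',e,el)
    # wood jig top: points with z 12..24
    v,u=np.nonzero(w(kb)); P=pts(n,np.c_[u,v],d[v,u]); k=(P[:,2]>11)&(P[:,2]<25)&(d[v,u]>0)
    print('jig rect',cv2.minAreaRect(P[k,:2].astype(np.float32)),np.median(P[k],0))
f=np.load('pics/scene0.npz')['im'][140:240,205:335]; g=np.load('pics/top0.npz')['im'][165:265,215:305]
cv2.imwrite('pics/crop.png',np.hstack([cv2.resize(f,None,fx=4,fy=4,interpolation=2),cv2.resize(g,(260,400))])[:,:,::-1])
```

```text
top knob 41 252.8 249.2 med [425.7 149.3  68.7] min [421.6 131.5  61.2] max [428.6 165.7  71.7]
top wax 140 262.5 228.4 med [472.8 130.4  43. ] min [457.3 121.3  17.4] max [494.3 140.5  46.5]Traceback (most recent call last):
  File "<stdin>", line 15, in <module>
  File "<stdin>", line 3, in big
    return _wrapfunc(a, 'argmax', axis=axis, out=out, **kwds)
    return bound(*args, **kwds)
ValueError: attempt to get argmax of an empty sequence
```

Run:
```python
from h import *
def big(m):
    n,l,st,c=cv2.connectedComponentsWithStats(m.astype(np.uint8)); i=1+np.argmax(st[1:,4]); return l==i
for n in('top','scene'):
    f=np.load('pics/%s0.npz'%n); im,d=f['im'],f['d']; hsv=cv2.cvtColor(im,cv2.COLOR_RGB2HSV); H,S,V=[hsv[...,i].astype(int) for i in range(3)]
    if n=='top': kb=(235,150,285,262); mb=(345,180,425,255); mc=(385,219)
    else: kb=(215,150,330,230); mb=(310,255,415,345); mc=(363,301)
    def w(b): m=np.zeros(H.shape,bool); m[b[1]:b[3],b[0]:b[2]]=1; return m
    q=hsv[mc[1]-15:mc[1]+15,mc[0]-15:mc[0]+15].reshape(-1,3); print(n,'mat hsv',np.percentile(q,[5,50,95],axis=0).tolist())
    red=big(w(kb)&((H<6)|(H>174))&(S>190)&(V>120))
    yel=w(kb)&(H>18)&(H<32)&(S>90)&(V>120); yel=big(yel)
    for name,m in(('knob',red),('wax',yel)):
        v,u=np.nonzero(m); P=pts(n,np.c_[u,v],d[v,u]); print(n,name,m.sum(),'med',np.median(P,0).round(1),'min',np.percentile(P,3,axis=0).round(1),'max',np.percentile(P,97,axis=0).round(1))
    lo=np.percentile(q,3,axis=0)
    mat=big(cv2.morphologyEx((w(mb)&(S>=lo[1])&(V>=lo[2])).astype(np.uint8),cv2.MORPH_OPEN,np.ones((3,3))))
    cs,_=cv2.findContours(mat.astype(np.uint8),0,1); c=cv2.convexHull(max(cs,key=len))[:,0]; P=pts(n,c,5.0)[:,:2].astype(np.float32); print(n,'mat',cv2.minEnclosingCircle(P),cv2.fitEllipse(P))
    v,u=np.nonzero(w(kb)); P=pts(n,np.c_[u,v],d[v,u]); k=(P[:,2]>12)&(P[:,2]<24)&(d[v,u]>0)
    print('jig rect',cv2.minAreaRect(P[k,:2].astype(np.float32)),np.median(P[k],0))
f=np.load('pics/scene0.npz')['im'][140:240,205:335]; g=np.load('pics/top0.npz')['im'][165:265,215:280]
cv2.imwrite('pics/crop.png',np.hstack([cv2.resize(f,None,fx=4,fy=4,interpolation=2),cv2.resize(g,(260,400))])[:,:,::-1])
```

```text
top mat hsv [[15.0, 103.0, 182.95], [16.0, 107.0, 200.0], [16.0, 112.0, 214.0]]
top knob 41 med [425.7 149.3  68.7] min [421.6 131.5  61.2] max [428.6 165.7  71.7]
top wax 153 med [474.8 129.1  42.7] min [457.3 121.1  17.1] max [494.3 140.4  46.7]
top mat ((496.0302734375, -167.8301239013672), 73.59455871582031) ((495.9242248535156, -167.8001251220703), (145.78797912597656, 146.29986572265625), 94.07757568359375)
jig rect ((513.5145874023438, 144.53627014160156), (98.43778991699219, 178.28126525878906), 86.56809997558594) [508.39672014 132.54765492  16.69961219]
scene mat hsv [[14.0, 132.0, 168.0], [15.0, 135.0, 202.0], [15.0, 138.0, 224.0]]
scene knob 177 med [417.  142.   67.6] min [408.4 131.1  53.8] max [427.  165.2  72.1]
scene wax 207 med [468.2 130.1  42.9] min [456.7 119.4  35.3] max [491.8 152.5  45.6]
scene mat ((495.9490051269531, -169.8688201904297), 74.42858123779297) ((495.8162536621094, -169.72494506835938), (147.39756774902344, 147.76100158691406), 44.088138580322266)
jig rect ((516.6570434570312, 227.51901245117188), (272.02203369140625, 180.40988159179688), 87.50592041015625) [510.90499934 120.51312396  17.2930891 ]
```

View pics/crop.png

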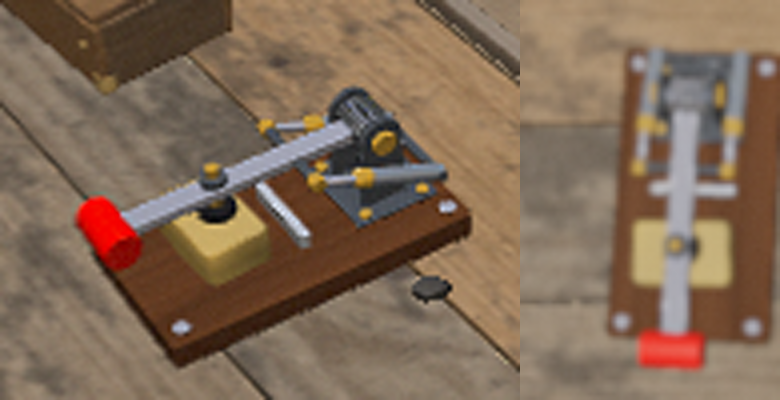

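The crop shows the knob, the struts and the stop clearly. The block appears longer across the jig (about 57 mm along y) than along it (about 37 mm along x), which disagrees with the description. I'll measure it properly, along with the poses in tool axes.

Run:
```python
from h import *
from scipy.spatial.transform import Rotation as Ro
O=np.array([478.6,146.6]); a=np.radians(-3.43); J=np.array([[np.cos(a),-np.sin(a)],[np.sin(a),np.cos(a)]])
for n,b in(('top',(235,150,285,262)),('scene',(215,150,330,230))):
    f=np.load('pics/%s0.npz'%n); im,d=f['im'],f['d']; hsv=cv2.cvtColor(im,cv2.COLOR_RGB2HSV).astype(int)
    m=(hsv[...,0]>17)&(hsv[...,0]<34)&(hsv[...,1]>80)&(hsv[...,2]>100); m[:b[1]]=0;m[b[3]:]=0;m[:,:b[0]]=0;m[:,b[2]:]=0
    v,u=np.nonzero(m); P=pts(n,np.c_[u,v],d[v,u]); P[:,:2]=(P[:,:2]-O)@J
    k=(abs(P[:,2]-45)<4)&(P[:,0]<36); print(n,k.sum(),'jig frame',np.percentile(P[k],[1,99],axis=0).round(1).tolist(),cv2.minAreaRect(P[k,:2].astype(np.float32)))
s=ctrl.observe(); Rt=Ro.from_quat(np.array(s['tcp_rot'])[[1,2,3,0]]).as_matrix(); print(Rt.round(3))
K=np.append(O+J@[-60,0],61)
print('knob',K)
```

```text
top 202 jig frame [[-19.4, -26.0, 41.1], [16.4, 28.2, 48.3]] ((-1.9531497955322266, 1.0695667266845703), (35.77630615234375, 53.6317253112793), 2.5605239868164062)
scene 160 jig frame [[-20.8, -28.0, 41.1], [14.8, 6.9, 46.0]] ((-3.067270278930664, -0.7623233795166016), (36.36488342285156, 55.743900299072266), 1.2901442050933838)
[[-0.929  0.37  -0.   ]
 [ 0.37   0.929 -0.001]
 [-0.    -0.001 -1.   ]]
knob [418.7074817  150.18974255  61.        ]
```
Confirmed: block 59 along jig y. Seat centred. So grip across y at 59 (opening 92; clearance 16 per side) or along x. For y grip, finger thickness (130-92)/2=19: fingers from 46..65 when open; jig ±50 only z18. Fine.

The block's 59 mm length does lie across the jig (along jig y), so I'll grip it at 59 mm. That still fits the 92 mm opening. Next I'll go above the knob.

Units first: shifts go in units of 20 mm and turns go in units of 0.2 rad. So -140 mm is -7, -138 mm is -6.9.

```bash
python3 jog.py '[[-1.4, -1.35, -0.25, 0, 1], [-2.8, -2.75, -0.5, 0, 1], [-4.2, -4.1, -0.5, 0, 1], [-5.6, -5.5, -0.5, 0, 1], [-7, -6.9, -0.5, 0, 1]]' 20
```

```text
refused: ROWS must be a list holding one list of rows, three levels of brackets. Nothing was moved.
```

Wrong form. The message asks for a list holding one list of rows, three levels of brackets, so I'll send the same numbers that way.

```bash
python3 jog.py '[[[-1.4, -1.35, -0.25, 0, 1], [-2.8, -2.75, -0.5, 0, 1], [-4.2, -4.1, -0.5, 0, 1], [-5.6, -5.5, -0.5, 0, 1], [-7, -6.9, -0.5, 0, 1]]]' 20; python3 jog.py '[[[-1.4, -1.35, 0, 0, 1], [-2.8, -2.75, 0, 0, 1], [-4.2, -4.1, 0, 0, 1], [-5.6, -5.5, 0, 0, 1], [-7, -6.9, 0, 0, 1]]]'; python3 jog.py '[[[-1.35, -1.35, 0, -0.6, 1], [-2.65, -2.7, 0, -1.2, 1], [-2.65, -2.7, 1, -1.595, 1], [-2.65, -2.7, 2, -1.595, 1], [-2.65, -2.7, 2.5, -1.595, 1]]]';  python3 jog.py '[[[0, 0, 0, 0, 1], [0, 0, 0, 0, 1]]]'
python3 - <<'E'
from h import *
from scipy.spatial.transform import Rotation as Ro
s=ctrl.observe(); Rt=Ro.from_quat(np.array(s['tcp_rot'])[[1,2,3,0]]).as_matrix(); print(Rt.round(3),s['qpos'])
K=np.array([418.7,150.2,61]); print((Rt.T@(K-s['position'])).round(1))
cap('wrist','w1'); c=ctrl.camera_params('wrist'); print(c)
E
```

```text
time_s: 0.52
position: [310.5, 398.8, 220.2]
tcp_rot: [-0.0, 0.188, 0.982, -0.0]
wrist_force: [1.5, 0.3, 0.3]
gripper_width: 1.001
finger_force: 0.0
time_s: 0.93
position: [389.4, 218.7, 220.4]
tcp_rot: [-0.0, 0.188, 0.982, 0.0]
wrist_force: [1.4, -0.3, -0.2]
gripper_width: 1.003
finger_force: 0.0
time_s: 1.35
position: [417.8, 149.3, 168.7]
tcp_rot: [-0.001, 0.031, 1.0, -0.001]
wrist_force: [-0.2, 0.3, -0.2]
gripper_width: 1.002
finger_force: 0.0
time_s: 1.52
position: [418.1, 150.7, 170.2]
tcp_rot: [-0.001, 0.03, 1.0, -0.0]
wrist_force: [0.2, 0.7, 1.2]
gripper_width: 0.996
finger_force: 0.0
[[-0.998  0.06  -0.001]
 [ 0.06   0.998 -0.001]
 [ 0.001 -0.001 -1.   ]] [-0.65654501  0.18292001  0.22136404  2.0586758  -0.05055156  0.90649635
  1.10322149]
[ -0.8  -0.4 109.2]
{'fx': 311.06851924508084, 'fy': 311.06851924508084, 'cx': 317.3845696461576, 'cy': 195.079525434064, 'k1': -0.031158786462435882, 'hand_eye': array([[ 3.04294507e-04, -9.61137826e-01, -2.76068809e-01,
         7.38287749e+01],
       [ 9.99999940e-01,  2.46964619e-04,  2.42430328e-04,
         3.48018617e-01],
       [-1.64829730e-04, -2.76068866e-01,  9.61137843e-01,
        -1.74928411e+02],
       [ 0.00000000e+00,  0.00000000e+00,  0.00000000e+00,
         1.00000000e+00]])}
```

View pics/w1.png

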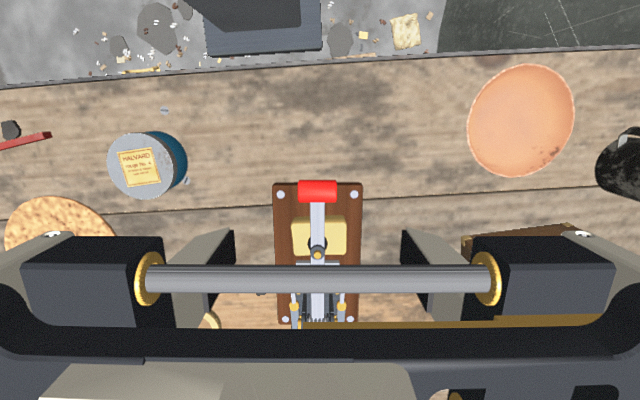

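The wrist view shows the knob at (318,191), on the jaw centre line and clear of the fingers, and it agrees with the computed position. I'll descend and pinch it.

```bash
python3 jog.py '[[[-0.05, 0, 1.9, 0, 1], [-0.05, 0, 3.75, 0, 1], [-0.05, 0, 5, 0, 1], [-0.05, 0, 5.3, 0, 1], [-0.05, 0, 5.3, 0, 1]]]' 25; python3 jog.py '[[[0, 0, 0, 0, 0.3], [0, 0, 0, 0, 0.3], [0, 0, 0, 0, 0.3], [0, 0, 0, 0, 0.3], [0, 0, 0, 0, 0.3]]]' 25;python3 jog.py '[[[0, 0, 0, 0, 0.3], [0, 0, 0, 0, 0.3], [0, 0, 0, 0, 0.3], [0, 0, 0, 0, 0.3]]]' 25
```

```text
time_s: 1.98
position: [418.9, 150.8, 63.9]
tcp_rot: [-0.001, 0.03, 1.0, -0.001]
wrist_force: [-0.2, -0.0, 0.9]
gripper_width: 0.997
finger_force: 0.0
time_s: 2.4
position: [420.0, 151.2, 65.3]
tcp_rot: [0.001, 0.03, 1.0, 0.0]
wrist_force: [-0.3, -0.6, 0.3]
gripper_width: 0.686
finger_force: 0.0
time_s: 2.73
position: [419.5, 150.9, 64.4]
tcp_rot: [0.0, 0.03, 1.0, 0.0]
wrist_force: [0.2, 1.2, 0.0]
gripper_width: 0.399
finger_force: 0.0
```

```bash
python3 jog.py '[[[0, 0, 0, 0, 0], [0, 0, 0, 0, 0], [0, 0, 0, 0, 0], [0, 0, 0, 0, 0]]]' 30
python3 - <<'E'
import numpy as np
for q in np.r_[0.2:1.41:.1]: print(round(q,1),'dx',round(-(150-150*np.cos(q)),1),'dz',round(-150*np.sin(q),1))
E
```

```text
time_s: 3.07
position: [419.5, 150.9, 64.4]
tcp_rot: [-0.0, 0.03, 1.0, -0.0]
wrist_force: [0.5, -0.6, 0.7]
gripper_width: 0.101
finger_force: 0.0
0.2 dx -3.0 dz -29.8
0.3 dx -6.7 dz -44.3
0.4 dx -11.8 dz -58.4
0.5 dx -18.4 dz -71.9
0.6 dx -26.2 dz -84.7
0.7 dx -35.3 dz -96.6
0.8 dx -45.5 dz -107.6
0.9 dx -56.8 dz -117.5
1.0 dx -69.0 dz -126.2
1.1 dx -82.0 dz -133.7
1.2 dx -95.6 dz -139.8
1.3 dx -109.9 dz -144.5
1.4 dx -124.5 dz -147.8
```

The fingers closed past 36 mm, so they have no knob between them. I'll look.

Run:
```python
from h import *
cap('wrist','w2');cap('scene','s2')
f=np.load('pics/scene2.npz')['im'] if 0 else np.load('pics/s2.npz')['im'][100:260,180:380]
w=np.load('pics/w2.npz')['im'][60:360,150:490]
cv2.imwrite('pics/c2.png',np.hstack([cv2.resize(f,(400,320)),cv2.resize(w,(362,320))])[:,:,::-1])
```

```text
(no output)
```

View pics/c2.png

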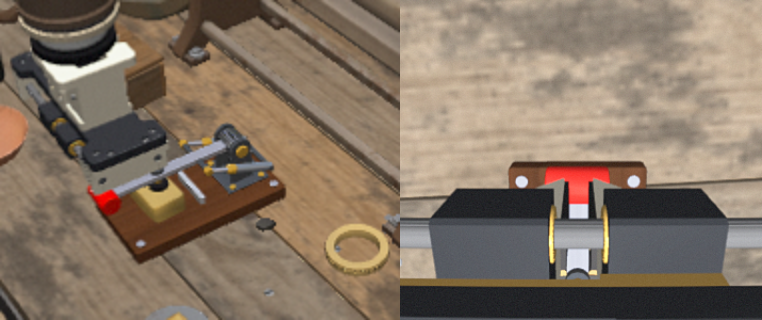

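Run:
```python
from h import *
f=np.load('pics/s2.npz')['im'][145:235,195:285]
w=np.load('pics/w2.npz')['im'][200:320,240:400]
cv2.imwrite('pics/c3.png',np.hstack([cv2.resize(f,(400,400),interpolation=2),cv2.resize(w,(400,400),interpolation=2)])[:,:,::-1])
n='s2'; f=np.load('pics/s2.npz'); d=f['d']
for v in range(180,214,3):
    us=np.arange(222,262,4); P=pts('scene',np.c_[us,us*0+v],d[v,us]); print(v,[tuple(p) for p in P.round().astype(int).tolist()])
```

```text
180 [(376, 73, 183), (130, -558, 747), (385, 59, 188), (392, 58, 185), (400, 59, 180), (407, 58, 177), (414, 57, 174), (424, 63, 164), (431, 62, 162), (440, 63, 156)]
183 [(408, 158, 100), (378, 60, 185), (384, 58, 183), (391, 58, 179), (400, 61, 172), (406, 60, 169), (416, 64, 162), (423, 63, 158), (430, 62, 155), (440, 65, 148)]
186 [(407, 158, 93), (377, 62, 177), (384, 61, 174), (391, 61, 170), (401, 66, 161), (408, 66, 157), (130, -558, 747), (423, 65, 150), (430, 63, 147), (476, 139, 69)]
189 [(441, 249, 2), (376, 62, 171), (385, 66, 163), (393, 67, 157), (399, 65, 156), (406, 64, 152), (414, 64, 148), (461, 146, 64), (467, 141, 65), (476, 141, 60)]
192 [(437, 242, 0), (377, 66, 161), (384, 67, 156), (391, 65, 153), (399, 66, 148), (443, 148, 64), (449, 143, 64), (457, 142, 61), (469, 147, 50), (475, 142, 51)]
195 [(433, 235, -2), (377, 69, 151), (383, 66, 150), (423, 144, 71), (432, 146, 64), (439, 142, 62), (447, 141, 59), (460, 150, 45), (467, 145, 45), (473, 140, 45)]
198 [(428, 225, 0), (409, 153, 64), (413, 143, 69), (418, 135, 72), (426, 134, 68), (454, 179, 19), (458, 1
[... 179 characters left out ...]
 149, 30), (458, 131, 44), (464, 125, 44)]
204 [(420, 210, -2), (426, 204, -1), (407, 133, 63), (415, 134, 58), (423, 133, 54), (446, 165, 16), (453, 160, 17), (459, 155, 17), (456, 129, 38), (461, 120, 42)]
207 [(415, 202, -2), (422, 198, -4), (426, 185, 4), (414, 132, 52), (434, 162, 17), (441, 156, 18), (448, 151, 17), (454, 146, 18), (458, 134, 25), (460, 121, 33)]
210 [(410, 192, -1), (417, 187, -1), (424, 181, -1), (425, 164, 12), (430, 154, 17), (437, 149, 17), (444, 144, 16), (450, 139, 16), (456, 133, 17), (460, 121, 25)]
213 [(406, 185, -2), (412, 179, 0), (420, 175, -2), (426, 170, -2), (426, 147, 17), (432, 141, 17), (438, 135, 18), (446, 132, 16), (450, 122, 21), (458, 119, 19)]
```

View pics/c3.png

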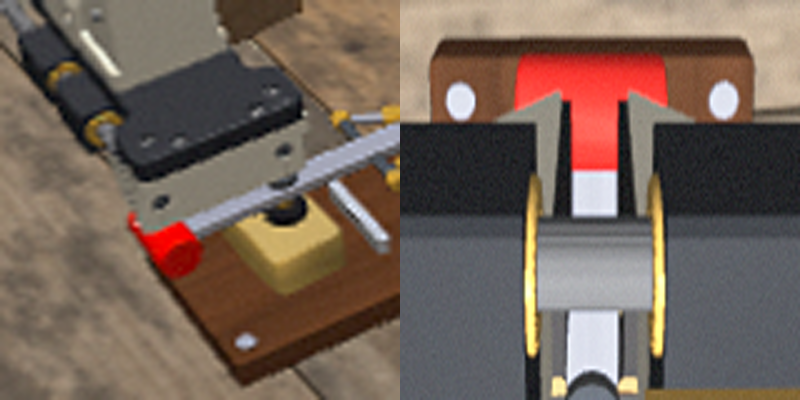

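The wrist view suggests the fingertips are not around the knob. I'll check their true position in the wrist depth.

```bash
cat >> h.py <<'E'
def wpts(uv,d):
    c=ctrl.camera_params('wrist'); u=(np.asarray(uv,float)-[c['cx'],c['cy']])/[c['fx'],c['fy']]; r=u.copy()
    for _ in range(20): r=u/(1+c['k1']*(r**2).sum(1,keepdims=True))
    P=np.c_[r,np.ones(len(r))]*np.asarray(d)[:,None]; H=np.array(c['hand_eye']); return P@H[:3,:3].T+H[:3,3]
E
python3 - <<'E'
from h import *
f=np.load('pics/w2.npz'); d=f['d']; im=f['im']
for v in range(214,262,4):
    us=np.arange(284,352,6); P=wpts(np.c_[us,us*0+v],d[v,us]); print(v,[tuple(p) for p in P.round().astype(int).tolist()])
print(f['p'],ctrl.observe()['gripper_width'])
E
```

```text
214 [(-7, -26, 54), (-7, -21, 54), (-7, -16, 54), (-7, -12, 54), (-7, -7, 53), (-7, -2, 54), (-7, 2, 52), (-7, 7, 52), (-7, 12, 54), (-7, 17, 55), (-7, 21, 53), (-7, 26, 54)]
218 [(-8, -25, 47), (9, -16, 2), (9, -12, 0), (8, -9, 2), (9, -5, 1), (8, -2, 2), (9, 2, 1), (9, 6, 1), (9, 9, 1), (9, 13, 2), (9, 17, 2), (-8, 25, 47)]
222 [(-11, -25, 46), (7, -16, -2), (7, -12, -2), (7, -9, -1), (8, -5, -3), (8, -2, -2), (8, 2, -3), (8, 6, -2), (8, 9, -3), (7, 13, -2), (8, 16, -2), (-10, 25, 45)]
226 [(-14, -25, 46), (6, -16, -5), (6, -12, -4), (6, -9, -4), (6, -5, -5), (6, -2, -5), (6, 2, -4), (6, 5, -4), (6, 9, -4), (6, 13, -4), (6, 16, -3), (-14, 25, 46)]
230 [(-18, -25, 46), (4, -16, -6), (10, -11, -21), (11, -8, -22), (9, -5, -17), (4, -2, -6), (4, 2, -6), (5, 5, -7), (10, 8, -21), (10, 11, -21), (4, 16, -7), (-17, 25, 45)]
234 [(10, -17, -26), (10, -14, -26), (10, -11, -25), (10, -8, -26), (8, -5, -22), (2, -2, -7), (2, 2, -7), (2, 5, -8), (10, 8, -25), (10, 11, -26), (11, 14, -27), (10, 17, -27)]
238 [(36, -10, -89), (36, -8, -89), (11, -10, -32), (10, -7, -30), (9, -4, -29), (-1, -2, 
[... 336 characters left out ...]
-4, -29), (-6, -2, -7), (-6, 2, -7), (-6, 5, -7), (9, 7, -38), (10, 10, -40), (36, 8, -94), (36, 10, -94)]
250 [(36, -9, -98), (36, -7, -97), (10, -9, -44), (9, -7, -43), (3, -4, -30), (-9, -2, -5), (-9, 2, -5), (-9, 6, -5), (9, 7, -42), (10, 10, -45), (36, 8, -98), (36, 9, -97)]
254 [(36, -9, -100), (36, -7, -99), (32, -6, -92), (9, -7, -46), (1, -4, -30), (-14, -2, -2), (-14, 2, -1), (-14, 6, -1), (8, 7, -45), (11, 10, -50), (35, 8, -98), (36, 9, -99)]
258 [(35, -8, -101), (35, -7, -101), (31, -6, -93), (9, -6, -51), (-2, -4, -30), (-17, -2, -1), (-16, 2, -2), (-16, 6, -2), (9, 7, -50), (11, 9, -54), (34, 8, -99), (36, 9, -102)]
[419.47966612 150.86782103  64.39771249] 0.029768824509747913
```

The depth shows the real fingertips at tool z ≈ −22 mm, about 44 mm short of the stated place. They therefore closed above the knob. The knob itself is where I computed it. The grasp point is effectively at tool z ≈ −41, so I'll open, go 44 mm lower and pinch.

Scaled: 44 mm is 2.2, 20 mm is 1.

```bash
python3 jog.py '[[[0, 0, 0, 0, 1], [0, 0, 0, 0, 1], [0, 0, 0, 0, 1], [0, 0, 0, 0, 1], [0, 0, 0, 0, 1]]]' 30; python3 jog.py '[[[0, 0, 0, 0, 1], [0, 0, 0, 0, 1], [0, 0, 0, 0, 1], [0, 0, 0, 0, 1], [0, 0, 0, 0, 1]]]';python3 jog.py '[[[0, 0, 0.5, 0, 1], [0, 0, 1, 0, 1], [0, 0, 1.5, 0, 1], [0, 0, 2, 0, 1], [0, 0, 2.2, 0, 1]]]'; python3 jog.py '[[[0, 0, 0, 0, 0], [0, 0, 0, 0, 0], [0, 0, 0, 0, 0], [0, 0, 0, 0, 0], [0, 0, 0, 0, 0]]]' 30;  python3 jog.py '[[[0, 0, 0, 0, 0], [0, 0, 0, 0, 0], [0, 0, 0, 0, 0], [0, 0, 0, 0, 0], [0, 0, 0, 0, 0]]]' 30
```

```text
time_s: 3.58
position: [419.5, 150.9, 64.4]
tcp_rot: [0.0, 0.03, 1.0, 0.0]
wrist_force: [-0.5, -0.7, 0.7]
gripper_width: 0.338
finger_force: 0.0
time_s: 4.0
position: [419.5, 150.9, 64.4]
tcp_rot: [-0.0, 0.03, 1.0, 0.0]
wrist_force: [0.4, 0.5, -0.4]
gripper_width: 0.703
finger_force: 0.0
time_s: 4.42
position: [419.0, 150.6, 19.4]
tcp_rot: [-0.001, 0.03, 1.0, -0.0]
wrist_force: [-0.0, 0.3, -0.5]
gripper_width: 0.993
finger_force: 0.0
time_s: 4.83
position: [419.8, 151.0, 20.9]
tcp_rot: [0.0, 0.03, 1.0, 0.0]
wrist_force: [1.2, 0.2, 0.4]
gripper_width: 0.688
finger_force: 0.0
time_s: 5.25
position: [419.4, 150.1, 20.4]
tcp_rot: [-0.0, 0.03, 1.0, -0.0]
wrist_force: [-0.9, -3.9, 3.4]
gripper_width: 0.387
finger_force: 30.0
```

Gripped at 36 mm. I'll lift along the arc.

```bash
python3 jog.py '[[[-0.05, 0, -0.75, 0, 0], [-0.15, 0, -1.5, 0, 0], [-0.35, 0, -2.2, 0, 0], [-0.6, 0, -2.9, 0, 0], [-0.9, 0, -3.6, 0, 0]]]' 35; python3 jog.py '[[[-0.4, 0, -0.65, 0, 0], [-0.85, 0, -1.25, 0, 0], [-1.35, 0, -1.8, 0, 0], [-1.95, 0, -2.3, 0, 0], [-2.55, 0, -2.7, 0, 0]]]'; python3 jog.py '[[[-0.65, 0, -0.4, 0, 0], [-1.35, 0, -0.7, 0, 0], [-2.05, 0, -0.9, 0, 0], [-2.4, 0, -1, 0, 0], [-2.4, 0, -1, 0, 0]]]'
python3 - <<'E'
from h import *
cap('scene','s4'); f=np.load('pics/s4.npz'); im=f['im']
hsv=cv2.cvtColor(im,cv2.COLOR_RGB2HSV).astype(int); m=((hsv[...,0]<6)|(hsv[...,0]>174))&(hsv[...,1]>190)&(hsv[...,2]>110); m[:60]=0;m[260:]=0;m[:,:200]=0;m[:,360:]=0
v,u=np.nonzero(m); print(m.sum(),np.median(pts('scene',np.c_[u,v],f['d'][v,u]),0) if m.sum() else 0)
cv2.imwrite('pics/c4.png',cv2.resize(im[80:260,180:400],(660,540))[:,:,::-1])
E
```

```text
time_s: 5.67
position: [436.2, 149.1, 92.2]
tcp_rot: [-0.001, 0.03, 1.0, -0.001]
wrist_force: [4.9, -1.5, -10.9]
gripper_width: 0.388
finger_force: 35.0
time_s: 6.08
position: [485.4, 146.3, 146.4]
tcp_rot: [-0.003, 0.03, 1.0, -0.001]
wrist_force: [-8.7, -1.1, 5.9]
gripper_width: 0.391
finger_force: 35.0
time_s: 6.5
position: [538.5, 143.4, 167.9]
tcp_rot: [0.001, 0.031, 1.0, 0.0]
wrist_force: [-1.9, -2.8, 13.1]
gripper_width: 0.391
finger_force: 35.0
109 [523.92511799 139.44069803 212.21706177]
```

View pics/c4.png

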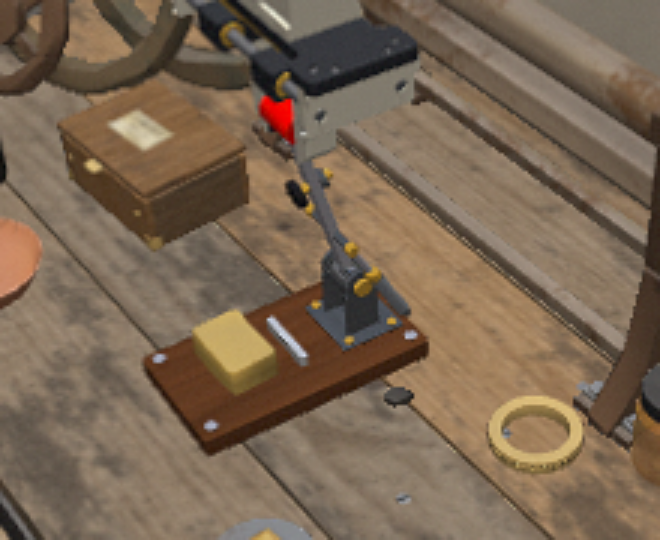

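The clamp arm is up at about 1.37 rad and the block still sits on the jig. I'll open the fingers and back off toward the robot.

Scaled: 75 mm is 3.75, 60 mm is 3.

```bash
python3 jog.py '[[[0, 0, 0, 0, 1], [0, 0, 0, 0, 1], [0, 0, 0, 0, 1], [0, 0, 0, 0, 1], [0, 0, 0, 0, 1]]]' 30; python3 jog.py '[[[0, 0, 0, 0, 1], [0, 0, 0, 0, 1], [0, 0, 0, 0, 1], [0, 0, 0, 0, 1]]]';python3 jog.py '[[[0.75, 0, 0, 0, 1], [1.75, 0, 0, 0, 1], [3, 0, 0, 0, 1], [3.75, 0, 0, 0, 1], [3.75, 0, 0, 0, 1]]]'
python3 - <<'E'
from h import *
from scipy.spatial.transform import Rotation as Ro
s=ctrl.observe(); Rt=Ro.from_quat(np.array(s['tcp_rot'])[[1,2,3,0]]).as_matrix()
O=np.array([478.6,146.6]); a=np.radians(-3.43); J=np.array([[np.cos(a),-np.sin(a)],[np.sin(a),np.cos(a)]])
for n in('scene','top'):
    im,d=cap(n,n+'5'); hsv=cv2.cvtColor(im,cv2.COLOR_RGB2HSV).astype(int); v,u=np.mgrid[:400,:640]; v=v.ravel();u=u.ravel(); P=pts(n,np.c_[u,v],d.ravel()); h=hsv.reshape(-1,3); P[:,:2]=(P[:,:2]-O)@J
    near=(abs(P[:,0])<150)&(abs(P[:,1])<80)&(d.ravel()>0)
    k=near&((h[:,0]<6)|(h[:,0]>174))&(h[:,1]>180)&(h[:,2]>100); print(n,'knob jig',k.sum(),np.median(P[k],0) if k.any() else '')
    k=near&(P[:,0]<34)&(P[:,0]>-45)&(abs(P[:,2]-45)<4)&(h[:,0]>17)&(h[:,0]<34)&(h[:,1]>70); print('wax top',k.sum(),cv2.minAreaRect(P[k,:2].astype(np.float32)) if k.any() else '')
W=np.append(O+J@[-1,0],45); print('wax rel tool',(Rt.T@(W-s['position'])).round(1),s['position'])
E
```

```text
time_s: 6.97
position: [536.0, 144.0, 166.2]
tcp_rot: [-0.0, 0.03, 1.0, -0.0]
wrist_force: [0.1, 0.2, 0.7]
gripper_width: 0.704
finger_force: 0.0
time_s: 7.3
position: [536.2, 143.9, 166.4]
tcp_rot: [-0.0, 0.03, 1.0, 0.0]
wrist_force: [-0.9, -0.4, -0.4]
gripper_width: 0.97
finger_force: 0.0
time_s: 7.72
position: [458.3, 148.6, 166.3]
tcp_rot: [-0.001, 0.029, 1.0, 0.0]
wrist_force: [0.5, -0.6, -0.8]
gripper_width: 1.002
finger_force: 0.0
scene knob jig 195 [113.25206436  -8.0034626  214.7033919 ]
wax top 325 ((-3.566028594970703, 0.24988937377929688), (37.687137603759766, 60.52943801879883), 1.9426771402359009)
top knob jig 177 [114.68020627  -1.20121043 216.1703346 ]
wax top 0 
wax rel tool [-19.6  -0.8 121.3] [458.30374526 148.56705735 166.29543035]
```

The arm stands open by itself, with the knob at jig x ≈ 114, z ≈ 208. The block is at jig x ≈ −2.5. I'll descend on the block with the tips at z ≈ 24 and grip it.

Scaled: -18 mm is -0.9, -9 mm is -0.45.

```bash
python3 jog.py '[[[-0.45, 0, 1, 0, 1], [-0.9, -0.05, 2.9, 0, 1], [-0.9, -0.05, 4.75, 0, 1], [-0.9, -0.05, 6.25, 0, 1], [-0.9, -0.05, 7.25, 0, 1]]]' 15; python3 jog.py '[[[0, 0, 0.5, 0, 1], [0, 0, 0.95, 0, 1], [0, 0, 0.95, 0, 1], [0, 0, 0.95, 0, 0], [0, 0, 0.95, 0, 0]]]' 15; python3 jog.py '[[[0, 0, 0, 0, 0], [0, 0, 0, 0, 0], [0, 0, 0, 0, 0], [0, 0, 0, 0, 0], [0, 0, 0, 0, 0]]]' 15
```

```text
time_s: 8.23
position: [479.5, 145.5, 18.6]
tcp_rot: [-0.001, 0.03, 1.0, -0.001]
wrist_force: [-0.1, 1.0, 0.6]
gripper_width: 1.001
finger_force: 0.0
time_s: 8.65
position: [480.7, 146.6, 3.2]
tcp_rot: [0.001, 0.03, 1.0, 0.0]
wrist_force: [0.2, -0.0, -0.4]
gripper_width: 0.903
finger_force: 0.0
time_s: 9.07
position: [479.6, 146.5, 2.7]
tcp_rot: [0.0, 0.03, 1.0, 0.0]
wrist_force: [1.4, 0.0, 2.4]
gripper_width: 0.633
finger_force: 14.8
```

Gripped at 58 mm. I'll lift and carry it to the mat.

Scaled: -90 mm is -4.5, -35 mm is -1.75.

```bash
python3 jog.py '[[[0, 0, -0.6, 0, 0], [0, 0, -1.75, 0, 0], [0, 0, -3, 0, 0], [0, 0, -4, 0, 0], [0, 0, -4.5, 0, 0]]]' 15; python3 jog.py '[[[-0.1, -0.75, 0, 0, 0], [-0.25, -2.25, 0, 0, 0], [-0.45, -3.9, 0, 0, 0], [-0.65, -5.6, 0, 0, 0], [-0.85, -7.3, 0, 0, 0]]]'; python3 jog.py '[[[-0.2, -1.7, 0, 0, 0], [-0.4, -3.4, 0, 0, 0], [-0.6, -5.1, 0, 0, 0], [-0.75, -6.75, 0, 0, 0], [-0.85, -7.75, 0, 0, 0]]]';python3 jog.py '[[[-0.05, -0.65, 0, 0, 0], [-0.05, -0.65, 0, 0, 0], [-0.05, -0.65, 0, 0, 0], [-0.05, -0.65, 0, 0, 0]]]'
python3 - <<'E'
from h import *
cap('wrist','w6'); cap('scene','s6')
a=np.load('pics/w6.npz')['im']; b=np.load('pics/s6.npz')['im']
cv2.imwrite('pics/c6.png',np.hstack([cv2.resize(a,(400,250)),cv2.resize(b,(400,250))])[:,:,::-1])
im=np.load('pics/s6.npz'); d=im['d']; im=im['im']; hsv=cv2.cvtColor(im,cv2.COLOR_RGB2HSV).astype(int)
v,u=np.mgrid[:400,:640]; v=v.ravel();u=u.ravel(); P=pts('scene',np.c_[u,v],d.ravel()); h=hsv.reshape(-1,3)
k=(abs(P[:,0]-496)<60)&(abs(P[:,1]+169)<60)&(P[:,2]>90)&(P[:,2]<160)&(h[:,0]>17)&(h[:,0]<34)&(h[:,1]>70)
print(k.sum(),np.percentile(P[k],[2,50,98],axis=0).round(1) if k.any() else '')
E
```

```text
time_s: 9.48
position: [480.2, 146.6, 94.6]
tcp_rot: [0.001, 0.03, 1.0, 0.001]
wrist_force: [0.1, 0.1, -1.0]
gripper_width: 0.638
finger_force: 14.8
time_s: 9.9
position: [487.1, -1.7, 92.0]
tcp_rot: [-0.0, 0.029, 1.0, -0.0]
wrist_force: [0.8, -0.6, -0.4]
gripper_width: 0.634
finger_force: 14.8
time_s: 10.32
position: [494.5, -160.3, 92.0]
tcp_rot: [-0.0, 0.032, 1.0, -0.001]
wrist_force: [-0.6, 0.0, -0.3]
gripper_width: 0.638
finger_force: 14.8
time_s: 10.65
position: [495.2, -167.9, 92.0]
tcp_rot: [-0.0, 0.029, 1.0, 0.0]
wrist_force: [0.5, -0.4, 0.4]
gripper_width: 0.636
finger_force: 14.8
498 [[ 471.5 -196.6  112.6]
 [ 476.1 -164.5  131.1]
 [ 507.  -139.6  135.1]]
```

View pics/c6.png

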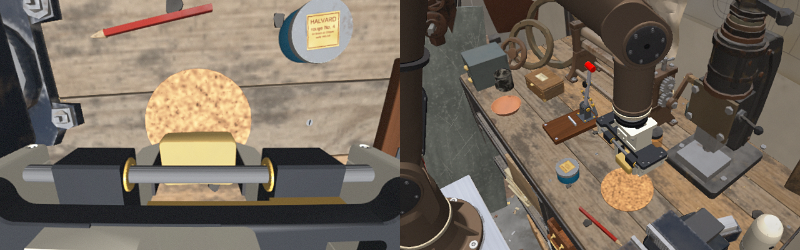

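The block hangs level between the pads over the mat, and the clamp arm stands open in the background. Its underside is at ≈ 108 mm, so it needs 103 mm down. I'll do the last millimetres slowly.

Scaled: 92 mm is 4.6, 97 mm is 4.85.

```bash
python3 jog.py '[[[0, 0, 1.25, 0, 0], [0, 0, 2.75, 0, 0], [0, 0, 4, 0, 0], [0, 0, 4.6, 0, 0], [0, 0, 4.85, 0, 0]]]'; python3 jog.py '[[[0, 0, 0.1, 0, 0], [0, 0, 0.15, 0, 0], [0, 0, 0.2, 0, 0], [0, 0, 0.2, 0, 0]]]'; python3 jog.py '[[[0, 0, 0.05, 0, 0], [0, 0, 0.05, 0, 0], [0, 0, 0.05, 0, 0]]]'
```

```text
time_s: 11.17
position: [494.2, -167.5, -6.6]
tcp_rot: [-0.002, 0.029, 1.0, 0.001]
wrist_force: [0.7, 0.2, -0.6]
gripper_width: 0.634
finger_force: 14.8
time_s: 11.5
position: [496.2, -169.2, -7.8]
tcp_rot: [0.001, 0.03, 1.0, -0.0]
wrist_force: [-0.1, 0.1, -0.6]
gripper_width: 0.634
finger_force: 14.8
time_s: 11.75
position: [495.7, -169.2, -9.3]
tcp_rot: [0.0, 0.03, 1.0, 0.0]
wrist_force: [-0.4, 0.3, -0.3]
gripper_width: 0.632
finger_force: 14.8
```

Scaled: 1 mm is 0.05.

```bash
python3 jog.py '[[[0, 0, 0.05, 0, 0], [0, 0, 0.05, 0, 0], [0, 0, 0.05, 0, 0]]]';  python3 jog.py '[[[0, 0, 0.05, 0, 0], [0, 0, 0.05, 0, 0], [0, 0, 0.05, 0, 0]]]'
python3 - <<'E'
from h import *
im,d=cap('scene','s7'); hsv=cv2.cvtColor(im,cv2.COLOR_RGB2HSV); v,u=np.mgrid[:400,:640]; P=pts('scene',np.c_[u.ravel(),v.ravel()],d.ravel()); h=hsv.reshape(-1,3)
k=(abs(P[:,0]-496)<45)&(abs(P[:,1]+169)<45)&(P[:,2]>8)&(P[:,2]<60)&(h[:,0]>19)&(h[:,0]<34)&(h[:,1]>70)
print(k.sum(),np.percentile(P[k],[2,50,98],axis=0).round(1))
E
```

```text
time_s: 12.0
position: [495.7, -169.3, -10.3]
tcp_rot: [0.0, 0.03, 1.0, -0.0]
wrist_force: [-0.1, 1.0, 3.4]
gripper_width: 0.634
finger_force: 14.8
time_s: 12.25
position: [496.0, -169.3, -10.9]
tcp_rot: [0.001, 0.03, 1.0, 0.0]
wrist_force: [-1.3, 0.5, 11.4]
gripper_width: 0.637
finger_force: 14.9
351 [[ 472.1 -197.5   11.6]
 [ 476.2 -164.1   28.9]
 [ 504.2 -141.6   32.2]]
```

Contact is felt (11 N) and the block's top is at 32 mm, as it should be. I'll release and retreat.

Scaled: -1 mm is -0.05.

```bash
python3 jog.py '[[[0, 0, -0.05, 0, 0.7], [0, 0, -0.05, 0, 1], [0, 0, -0.05, 0, 1], [0, 0, -0.05, 0, 1], [0, 0, -0.05, 0, 1]]]'; python3 jog.py '[[[0, 0, 0, 0, 1], [0, 0, -1, 0, 1], [0, 0, -2.5, 0, 1], [0, 0, -4.5, 0, 1], [0, 0, -6, 0, 1]]]'; python3 jog.py '[[[1, 0, -0.75, 0, 1], [2, 0, -1.5, 0, 1], [3, 0, -1.5, 0, 1], [3, 0, -1.5, 0, 1], [3, 0, -1.5, 0, 1]]]'; python3 jog.py '[[[0, 0, 0, 0, 1], [0, 0, 0, 0, 1], [0, 0, 0, 0, 1], [0, 0, 0, 0, 1], [0, 0, 0, 0, 1]]]'
python3 - <<'E'
from h import *
im,d=cap('scene','s8'); hsv=cv2.cvtColor(im,cv2.COLOR_RGB2HSV); v,u=np.mgrid[:400,:640]; P=pts('scene',np.c_[u.ravel(),v.ravel()],d.ravel()); h=hsv.reshape(-1,3)
k=(abs(P[:,0]-496)<60)&(abs(P[:,1]+169)<60)&(P[:,2]>8)&(P[:,2]<60)&(h[:,0]>19)&(h[:,0]<34)&(h[:,1]>70)
print(k.sum(),np.percentile(P[k],[2,50,98],axis=0).round(1))
t=k&(P[:,2]>28); print(cv2.minAreaRect(P[t,:2].astype(np.float32)))
k=(abs(P[:,0]-592)<60)&(abs(P[:,1]-140)<50)&(P[:,2]>150)&(h[:,1]>180)&((h[:,0]<6)|(h[:,0]>174)); print('knob',np.median(P[k],0))
cv2.imwrite('pics/c8.png',im[:,:,::-1])
E
```

```text
time_s: 12.72
position: [495.3, -169.2, -10.8]
tcp_rot: [-0.0, 0.03, 1.0, 0.0]
wrist_force: [-0.1, 0.5, -0.4]
gripper_width: 0.937
finger_force: 0.0
time_s: 13.13
position: [495.4, -169.5, 111.5]
tcp_rot: [0.0, 0.03, 1.0, -0.0]
wrist_force: [1.1, -0.1, 0.5]
gripper_width: 1.001
finger_force: 0.0
time_s: 13.55
position: [434.9, -165.6, 139.7]
tcp_rot: [0.0, 0.03, 1.0, 0.0]
wrist_force: [0.6, -0.2, 0.1]
gripper_width: 1.0
finger_force: 0.0
time_s: 13.97
position: [435.8, -165.7, 139.1]
tcp_rot: [-0.0, 0.03, 1.0, -0.0]
wrist_force: [0.2, 0.1, -0.3]
gripper_width: 1.0
finger_force: 0.0
702 [[ 472.4 -198.4   11.2]
 [ 486.  -176.6   29.3]
 [ 507.9 -145.8   32.8]]
((491.07366943359375, -171.22824096679688), (56.64277648925781, 37.20421600341797), 86.81355285644531)
knob [587.60308824 150.49512669 213.79573888]
```

View pics/c8.png

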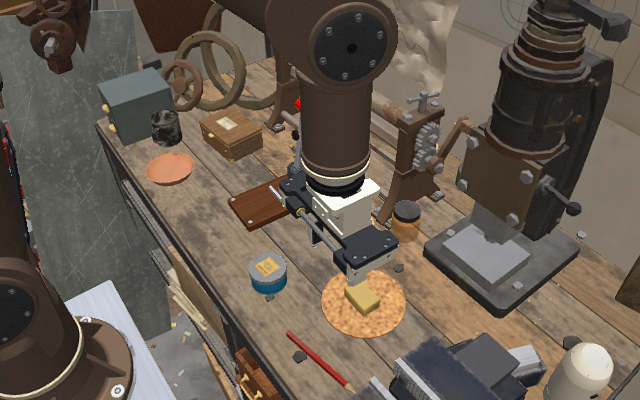

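The block stands flat on the mat at (362,297), about 5 mm from its centre. The knob shows at (298,104), still up, and the gripper is clear of everything.

```bash
python3 -c "
from plant import ctrl
print(ctrl.sign_off())"
```

```text
the job is handed in; nothing more can be done
None
```

The job is handed in: the clamp arm was left standing open, and the wax block sits upright on the cork mat about 5 mm from its centre by the camera; sign-off returned no verdict.

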